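# Close the blower rig's outlet shutter under its drag spring

## Robot

A 6-joint arm with a two-finger parallel gripper is mounted at the origin on the work surface. World frame = base frame: x ahead of the robot, y to its left, z up, the work surface at z = 0. Lengths are in m, angles in rad, forces in N, time in s.
With the tool pointing down it reaches from about 0.25 to 0.775 m from the base axis. Payload 4 kg.
Tool frame: the origin (TCP) lies at the very end of the fingers, on their centre line; the grasp point (between the pads) lies 19 mm behind it; z points along the fingers, y is the line along which they close (so a half turn about z gives the same grasp; the last joint's range is limited). The gripper opens to 94 mm and grips with 3 to 60 N. Pads are 16 mm wide; open, the fingers measure 119 mm over their backs; the gripper's body (75 mm by 177 mm) begins 78 mm behind the grasp point.
Start: joints at [-1.44, 0.087, 1.371, -0, 1.684, -0.103], TCP at [0.127, -0.535, 0.206] pointing down, gripper open.
Joint ranges: [-3.1, 3.1], [-0.76, 2.03], [0.27, 2.55], [-1.08, 4.22], [0.17, 2.65], [-2.57, 2.57]. Speed limits (rad/s): [2.79, 2.79, 3.14, 3.14, 3.14, 3.14].

## Interface

Orientations are given as [roll, pitch, yaw] about the fixed x, y, z axes, in that order (R = Rz(yaw) Ry(pitch) Rx(roll)).
In Python, from bench import robot gives the robot as it stands. The module is installed in compiled form; this text tells all that it offers.
- The arm moves only by the tool move_arm, never from a script. Its argument "deltas" is one flat list of numbers, 7 for each row, row after row: the turn, a rotation vector about the tool's x, y, z in rad, then the shift along the tool's x, y, z in cm, then the closure, from -1 (fully open) to 1 (shut). A call has 1 to 8 rows; each row is the pose to reach, as a shift and turn from the pose commanded when the call began, along the tool's axes at that moment; what a row does not reach only later rows make up. A row lasts 1/10 s, in which the tool goes at most 50 mm and 8.59 degrees, less where a joint would pass 70% of its speed; a pose out of reach is approached as far as the arm can. A call with a gripper value outside its range is refused whole. The fingers move at their own pace and stop on an object; the grip force is fixed at half the most. Time passes only in rows, so rows that repeat a pose let the fingers close. It gives the time, the measured TCP pose, the force, the opening and the grip force at its end, in the units of the state.
- robot.get_obs(): the state, without advancing time (a new reading comes with each control period).
- robot.snapshot(name): name is "scene" or "top" or "wrist"; returns a dict with "image" (384x512x3 uint8, red, green, blue), "depth" (384x512 float32, m along the optical axis (not along the pixel's ray), 0 where there is no reading), "fov_y" (degrees; the focal length in pixels is half the picture's height over the tangent of half this angle, whatever the lens; pixels are square), "cx", "cy" (the principal point, pixels), "D" ([k1, k2, p1, p2, k3] as OpenCV has them; the pictures are not rectified), "origin" and "orientation" of the camera in the world; the wrist camera has in their place "T_tool_cam" (4x4, takes a point from camera to tool coordinates, whose origin is the TCP and whose axes are the flange's). Camera axes: x right, y up, looking along -z (the intrinsics and any distortion apply to the point x, -y, -z); pixel columns grow to the right and rows downward; lengths in m; the calibration is good to about 2 mm. A picture is of the moment at which its call begins: read the wrist's pose just before it.
- robot.close_job(): hands the job in; it is judged then, once.
The state is a dict: "time": time; "joint_positions": joint angles; "qvel": joint speeds; "joint_torque": joint torques, N m; "tool_pos": TCP position; "ee_rot": TCP orientation; "wrist_force": force on the tool from outside, world axes, zero at the start; "wrist_torque": the same for the moment, N m; "width": finger opening in m; "finger_force": force on a finger pad.
Only numpy, scipy, OpenCV 4.12 (cv2) and the standard library are available. Lean on these libraries where they do the work, as an engineer would, in place of code of your own. Each camera call takes 0.05 s, during which the arm holds its last target. There are 200 camera calls.

## Task

Close the blue outlet shutter of the blower rig: with the shut fingertips, press down hard on the black ribbed pad on its top so that it sinks on its sprung deck, and keep pressing while you slide it under the dark gate bar and the brass drag spring until its front end is fully home against the orange stop. Then let go, leaving it trapped there. Only press and slide it, do not lift or tip it; keep the fingers off the brass spring, and leave the collar, fitting and screwdriver where they are.

Things in the scene. Friction and masses are not known exactly. Their poses are not given: they have to be found in the camera images.
- rig: Fixed shutter rig: aluminium base plate 340 x 116 x 12 mm with a straight channel 64 mm wide between two side rails (rail tops 40 mm above the table). Origin near the middle of its underside, on the table, z up. Its x axis runs along the middle of the channel in the closing direction, y across it.
- gate (a point): Middle of the gate bar's underside: the fixed dark bar across the channel, 12 mm along the channel (rig x = 72 to 84 mm), underside 36.5 mm above the table, top with screw heads 54 mm. A shutter that is not pressed down stands 5.5 mm too high and butts against it.
- stop (a point): Middle of the near face of the orange end stop, at rig x = 155 mm, 42 mm above the table (stop's top 44 mm).
- leaf: Brass drag leaf spring, 40 mm wide, hinged on the far side of the gate bar (origin on the hinge: rig x = 84, y = 0, z = 47 mm), sloping down to a rounded lip at rig x = 112 mm, 31 mm above the table at rest. The shutter's nose lifts it and slides on under it; it bears on the shutter with about 2.5 to 4 N. Not to be touched by the robot.
- deck (a joint): How far the sprung grey deck under the shutter is pushed down, in m: 0 up (top 30 mm above the table) to 0.009 bottomed; it moves straight down, staying level. A finger needs about 10 N to sink it 5.5 mm (shutter only just clears the gate bar), 12 N for 7.5 mm (clears well), 14 N to bottom it. With the shutter home and let go it settles at about 5.5 mm, trapped under the bar.
- shutter: Loose blue metal slide plate, 170 (x) x 60 (y) x 12 (z) mm, about 0.3 kg, lying on the deck in the channel with its x axis along the rig's x axis. Origin at the centre of its underside, 30 mm above the table at the start. Its metal is slippery: it slides easily on the deck, and a fingertip slips on the blue face; the black rubber pad grips a fingertip well.
- shutter_pad (a point): Centre of the top of the black ribbed rubber pad, 56 mm (x) x 50 mm (y), 2 mm proud of the shutter's top face, 50 mm behind the shutter's middle (towards -x). It starts 44 mm above the table. With the shutter home it is at rig x = 20 mm, the pad's edge 24 mm short of the gate bar.
- shutter_nose (a point): Middle of the top edge of the shutter's front end (+x end), 135 mm ahead of the pad. Starts at rig x of about 19 to 49 mm; home is rig x = 155 mm, against the orange stop, over the black outlet port.
- collar: Bystander: loose steel shaft collar, 42 mm across, 16 mm high, beside the rig; origin at the centre of its underside.
- tee: Bystander: loose white pipe tee, 60 x 41 x 24 mm, beside the rig; origin on the table under the crossing of its tubes.
- driver: Bystander: loose screwdriver with red handle, 180 mm long, about 30 mm high, lying on the table on the other side of the rig (-y) along the rig; origin on the table under it.

How it is judged:
By the outcome, as a careful person would: the job done as asked, in the order asked, and still so for the second after the job is handed in, with the robot touching nothing.
It also fails if it takes over 38 s, if anything falls off the work surface, if the arm or the gripper's body presses on something with over 40 N, if the wrist force passes 120 N, or if a joint passes its speed limit or range.

## Working session

There is one attempt and no reset: what is moved stays moved. The work goes in short steps, Python scripts to look and compute and a tool call to move; the robot and the scene stay as the last step left them, time stands still between calls to the robot, and variables do not carry over. Pictures are saved under pics/ and viewed, at most 10 in all, crops included, and the job is handed in when it is done.

Besides the shell and the picture viewer there is one more tool, called after "Emit:" by a JSON object that holds its "api" and its "payload", one argument or row to a line. move_arm: Moves the arm, as the interface text tells. Its arguments: {"type":"object","properties":{"deltas":{"type":"array","items":{"type":"number"}}},"required":["deltas"]}

```bash
mkdir -p pics; cat > h.py <<'E'
import numpy as np, cv2
from scipy.spatial.transform import Rotation as R
from bench import robot
def snap(n):
    o=robot.get_obs(); s=robot.snapshot(n); im=s["image"]; H,W=im.shape[:2]
    f=H/2/np.tan(np.radians(s["fov_y"])/2)
    s["K"]=np.array([[f,0,s["cx"]],[0,f,s["cy"]],[0,0,1.]])
    if n=="wrist":
        T=np.eye(4);T[:3,:3]=R.from_euler("xyz",o["ee_rot"]).as_matrix();T[:3,3]=o["tool_pos"];T=T@np.array(s["T_tool_cam"])
        s["o"],s["Rm"]=T[:3,3],T[:3,:3]
    else:
        q=np.array(s["orientation"],float)
        s["Rm"]=q if q.shape==(3,3) else R.from_euler("xyz",q).as_matrix() if q.size==3 else R.from_quat(q).as_matrix()
        s["o"]=np.array(s["origin"])
    return s
def onplane(s,uv,z):
    p=cv2.undistortPoints(np.array(uv,float).reshape(-1,1,2),s["K"],np.array(s["D"],float)).reshape(-1,2)
    d=np.c_[p[:,0],-p[:,1],-np.ones(len(p))]@s["Rm"].T
    return s["o"]+d*((z-s["o"][2])/d[:,2])[:,None]
def save(s,n): cv2.imwrite(f"pics/{n}.png",cv2.cvtColor(s["image"],cv2.COLOR_RGB2BGR))
E
python3 - <<'E'
from h import *
print({k:v for k,v in robot.get_obs().items()})
for n in("top","scene"):
    s=snap(n);save(s,n+"0");print(n,s["o"],s["orientation"],s["D"],s["K"][0,0])
    h=cv2.cvtColor(s["image"],cv2.COLOR_RGB2HSV)
    for c,lo,hi,z in(("blue",(100,120,40),(125,255,255),.042),("orange",(8,170,120),(18,255,255),.044)):
        m=cv2.inRange(h,lo,hi);cs,_=cv2.findContours(m,0,2)
        for q in cs:
            if cv2.contourArea(q)>80:
                b=cv2.boxPoints(cv2.minAreaRect(q));print(c,cv2.contourArea(q),b.round().tolist(),onplane(s,b,z).round(4).tolist())
E
```

```text
{'time': 0.0, 'joint_positions': array([-1.44009380e+00,  8.79725906e-02,  1.37222295e+00,  2.19984771e-06,
        1.68358814e+00, -1.03111490e-01]), 'qvel': array([-0.00138417, -0.00103519,  0.00028577,  0.00055956, -0.00019735,
        0.00064543]), 'joint_torque': array([ 7.35385674e-04, -3.40173054e+01, -3.02428186e+01,  7.18540745e-02,
        3.28922714e-02, -1.48598224e-04]), 'tool_pos': array([ 0.12734914, -0.53450302,  0.20431044]), 'ee_rot': array([-3.13941348e+00, -2.27694984e-04,  2.33814015e-01]), 'wrist_force': array([-0.43357403,  0.15896185, -0.0218988 ]), 'wrist_torque': array([-0.01013008, -0.00500418, -0.00651062]), 'finger_force': 0.0, 'width': 0.09415376269416159}
top [0.46938403 0.04130118 0.71313532] [ 0.13482553  0.01788125 -1.59602336] [-0.11952122  0.          0.          0.          0.        ] 406.0054827209125
blue 3323.5 [[219.0, 178.0], [310.0, 139.0], [324.0, 171.0], [232.0, 210.0]] [[0.5814, 0.1058, 0.042], [0.6448, -0.0512, 0.042], [0.5889, -0.0716, 0.042], [0.527, 0.0837, 0.042]]
orange 217.0 [[151.0, 206.0], [158.0, 203.0], [171.0, 236.0], [164.0, 239.0]] [[0.5373, 0.2193, 0.044], [0.5414, 0.2081, 0.044], [0.4854, 0.186, 0.044], [0.4813, 0.1971, 0.044]]
orange 1081.5 [[444.0, 49.0], [492.0, 20.0], [515.0, 58.0], [467.0, 87.0]] [[0.8079, -0.3043, 0.044], [0.8709, -0.4117, 0.044], [0.7932, -0.4455, 0.044], [0.7342, -0.3383, 0.044]]
scene [ 0.84834487 -0.29032442  0.54559408] [0.73736222 0.00210822 0.77876732] [-0.14602715  0.          0.          0.          0.        ] 440.3874709687159
blue 3699.5 [[236.0, 260.0], [277.0, 171.0], [316.0, 189.0], [275.0, 278.0]] [[0.5924, -0.0722, 0.042], [0.5154, 0.0932, 0.042], [0.5861, 0.1068, 0.042], [0.6498, -0.0556, 0.042]]
orange 128.5 [[302.0, 135.0], [303.0, 130.0], [337.0, 140.0], [336.0, 144.0]] [[0.4875, 0.1875, 0.044], [0.481, 0.1984, 0.044], [0.5391, 0.2217, 0.044], [0.5449, 0.2107, 0.044]]
```

View pics/top0.png

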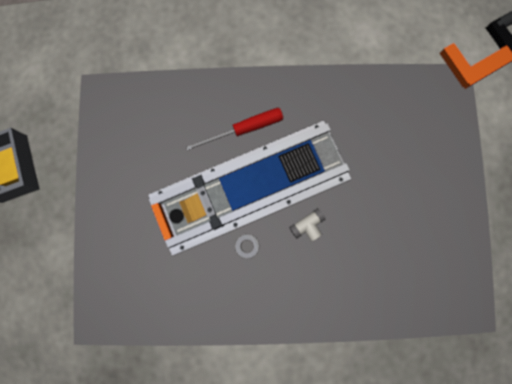

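View pics/scene0.png

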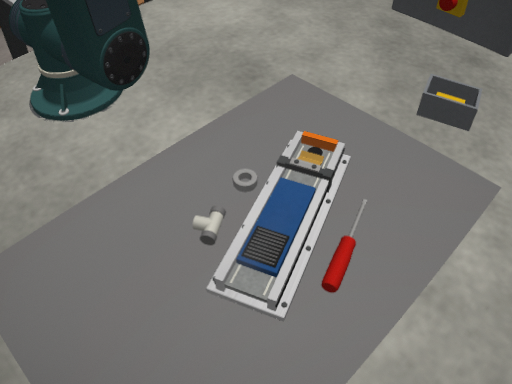

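The top view shows the shutter at (219,178)–(324,171), with the ribbed pad near (300,162). The gate bar is near (208,203) and the orange stop near (161,221). The scene view agrees with this. The measured shutter is 168 x 59 mm, heading 111.8°, with about 110 mm of travel and the pad at about (0.604, -0.031). I'll go above the pad with the fingers shut.

Emit:
{"api": "move_arm", "payload": {
  "deltas": [0, 0, -0.05, 14.5, -9.5, 0, 1, 0, 0, -0.1, 29, -19, 1, 1, 0, 0, -0.147, 29, -19, 2, 1, 0, 0, -0.147, 29, -19, 2, 1, 0, 0, -0.147, 29, -19, 2, 1, 0, 0, -0.147, 29, -19, 2, 1, 0, 0, -0.147, 29, -19, 2, 1, 0, 0, -0.147, 29, -19, 2, 1]
}}

```text
time: 0.9
tool_pos: [0.3682, -0.2784, 0.1845]
ee_rot: [-3.139, -0.001, 0.389]
wrist_force: [-0.8, -1.0, 0.7]
width: 0.0338
finger_force: 0.0
```

```bash
cat > go.py <<'E'
from h import *
import sys
t=np.array([float(a) for a in sys.argv[1:4]]);o=robot.get_obs()
M=R.from_euler("xyz",o["ee_rot"])
print(o["time"],o["tool_pos"],o["ee_rot"],o["wrist_force"],o["width"])
print("shift cm",M.inv().apply(t-o["tool_pos"])*100,"turn",(M.inv()*R.from_euler("xyz",[np.pi,0,.381])).as_rotvec())
E
python3 go.py .6044 -.0305 .14
```

```text
0.9 [ 0.36815612 -0.27843628  0.18453394] [-3.13896044e+00 -1.33508704e-03  3.89308816e-01] [-0.78902651 -1.00973091  0.66653148] 0.03383161726512697
shift cm [ 31.26103741 -13.95986701   4.53189491] turn [-0.00263775 -0.00132414  0.00831057]
```

Emit:
{"api": "move_arm", "payload": {
  "deltas": [0, 0, 0, 5, -2, 1, 1, 0, 0, 0, 10, -4.5, 2, 1, 0, 0, 0, 15, -6.7, 3, 1, 0, 0, 0, 19, -8.5, 4, 1, 0, 0, 0, 23, -10.3, 4.5, 1, 0, 0, 0, 27, -12, 4.5, 1, 0, 0, 0, 30, -13.4, 4.5, 1, 0, 0, 0, 31.2, -14, 4.5, 1]
}}

```text
time: 1.7
tool_pos: [0.6042, -0.0358, 0.1393]
ee_rot: [-3.141, 0.001, 0.383]
wrist_force: [-0.8, -0.8, -0.3]
width: 0.0007
finger_force: 0.0
```

```bash
python3 go.py .6044 -.0305 .06; python3 - <<'E'
from h import *
s=snap("wrist");save(s,"w1")
h=cv2.cvtColor(s["image"],cv2.COLOR_RGB2HSV);m=cv2.inRange(h,(100,120,40),(125,255,255));cs,_=cv2.findContours(m,0,2)
for q in cs:
    if cv2.contourArea(q)>300:
        b=cv2.boxPoints(cv2.minAreaRect(q));print(b.round().tolist(),onplane(s,b,.042).round(4).tolist())
E
```

```text
1.7 [ 0.60420159 -0.03575695  0.13927204] [-3.14083095e+00  1.30618056e-03  3.83021693e-01] [-0.83842784 -0.75818912 -0.34443421] 0.000736881786037042
shift cm [ 0.22522302 -0.47414977  7.9272803 ] turn [-0.00076039  0.00130695  0.0020212 ]
[[111.0, 159.0], [288.0, 159.0], [288.0, 218.0], [111.0, 218.0]] [[0.5847, 0.1065, 0.042], [0.6468, -0.0481, 0.042], [0.5927, -0.0716, 0.042], [0.5266, 0.092, 0.042]]
```

View pics/w1.png

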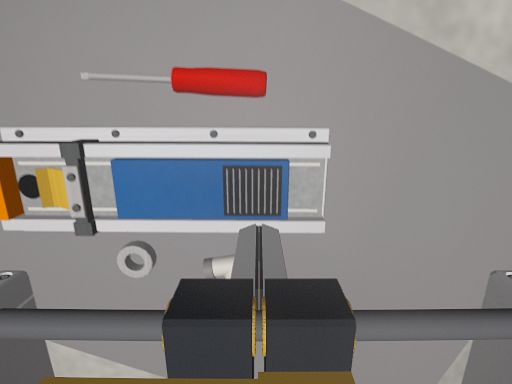

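The wrist view shows the channel parallel to the image rows, with the pad at about (252,191) and the gate bar at x≈75. The pad comes out within 4 mm of the first estimate. I'll go down to just above it.

Emit:
{"api": "move_arm", "payload": {
  "deltas": [0, 0, 0, 0, 0, 2, 1, 0, 0, 0, 0, 0, 4, 1, 0, 0, 0, 0, 0, 6, 1, 0, 0, 0, 0, 0, 7.5, 1, 0, 0, 0, 0, 0, 7.5, 1, 0, 0, 0, 0, 0, 7.5, 1]
}}

```text
time: 2.35
tool_pos: [0.6029, -0.0381, 0.0658]
ee_rot: [3.141, 0.0, 0.38]
wrist_force: [-0.4, -0.2, 0.2]
width: 0.0003
finger_force: 0.0
```

```bash
python3 go.py .605 -.0285 .046
```

```text
2.35 [ 0.60285725 -0.03813461  0.06575097] [3.14128794e+00 2.77513838e-04 3.79633036e-01] [-0.44344111 -0.22522093  0.15839105] 0.0003183738112661216
shift cm [ 0.55660552 -0.81605885  1.97469421] turn [ 0.00030453  0.00027772 -0.00136692]
```

Emit:
{"api": "move_arm", "payload": {
  "deltas": [0, 0, 0, 0.5, -0.8, 0.8, 1, 0, 0, 0, 0.5, -0.8, 1.6, 1, 0, 0, 0, 0.5, -0.8, 2.2, 1, 0, 0, 0, 0.5, -0.8, 2.5, 1, 0, 0, 0, 0.5, -0.8, 2.5, 1]
}}

```text
time: 2.85
tool_pos: [0.6054, -0.0275, 0.0416]
ee_rot: [3.141, -0.001, 0.381]
wrist_force: [-1.0, 1.2, 6.7]
width: 0.0004
finger_force: 3.2
```

Emit:
{"api": "move_arm", "payload": {
  "deltas": [0, 0, 0, 0, 0, 0.2, 1, 0, 0, 0, 0, 0, 0.4, 1, 0, 0, 0, 0, 0, 0.6, 1, 0, 0, 0, 0, 0, 0.6, 1]
}}

```text
time: 3.25
tool_pos: [0.6066, -0.0279, 0.0377]
ee_rot: [3.139, -0.004, 0.381]
wrist_force: [-2.6, 0.5, 11.5]
width: 0.0008
finger_force: 5.5
```

Emit:
{"api": "move_arm", "payload": {
  "deltas": [0, 0, 0, -0.1, 0, 0.2, 1, 0, 0, 0, -0.1, 0, 0.4, 1, 0, 0, 0, -0.1, 0, 0.5, 1, 0, 0, 0, -0.1, 0, 0.5, 1]
}}

```text
time: 3.65
tool_pos: [0.6073, -0.0282, 0.0351]
ee_rot: [3.137, -0.008, 0.381]
wrist_force: [-2.2, 1.2, 16.0]
width: 0.0005
finger_force: 7.9
```

Emit:
{"api": "move_arm", "payload": {
  "deltas": [0, 0, 0, 0, -0.3, 0, 1, 0, 0, 0, 0, -0.8, 0, 1, 0, 0, 0, 0, -1.3, 0, 1, 0, 0, 0, 0, -1.8, 0, 1, 0, 0, 0, 0, -2.2, 0, 1, 0, 0, 0, 0, -2.2, 0, 1]
}}

```text
time: 4.25
tool_pos: [0.5999, -0.0086, 0.0352]
ee_rot: [3.135, -0.009, 0.381]
wrist_force: [-0.4, -1.1, 14.8]
width: 0.0004
finger_force: 7.3
```

```bash
python3 go.py .5636 .074 .035; python3 - <<'E'
from h import *
s=snap("wrist");save(s,"w2")
h=cv2.cvtColor(s["image"],cv2.COLOR_RGB2HSV);m=cv2.inRange(h,(100,120,40),(125,255,255));cs,_=cv2.findContours(m,0,2)
for q in cs:
    if cv2.contourArea(q)>300:
        b=cv2.boxPoints(cv2.minAreaRect(q));print(b.round().tolist(),onplane(s,b,.033).round(4).tolist())
E
```

```text
4.25 [ 0.59985773 -0.00856292  0.03516829] [ 3.13507068 -0.00933964  0.38126564] [-0.40163029 -1.05795321 14.77417324] 0.00035146764727184826
shift cm [-0.29343744 -9.01247852 -0.04469053] turn [ 0.00652069 -0.00934048  0.00023518]
[[53.0, 197.0], [314.0, 197.0], [314.0, 274.0], [53.0, 274.0]] [[0.5757, 0.1239, 0.033], [0.6376, -0.0315, 0.033], [0.5872, -0.0548, 0.033], [0.52, 0.1132, 0.033]]
```

View pics/w2.png

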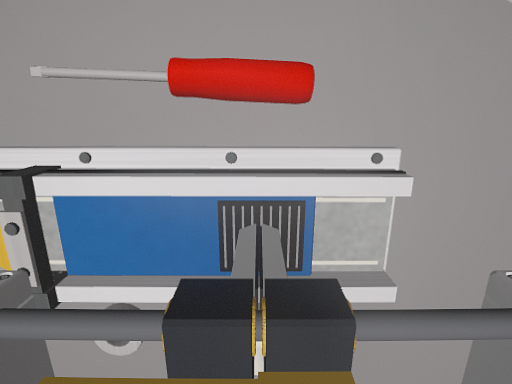

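The shutter slides along with the finger: the nose is at x≈57 px, just short of the gate edge at x≈40, and the finger is on the pad. I'll keep pressing and slide on.

Emit:
{"api": "move_arm", "payload": {
  "deltas": [0, 0, 0, 0, -0.4, 0.1, 1, 0, 0, 0, 0, -0.9, 0.1, 1, 0, 0, 0, -0.1, -1.4, 0.1, 1, 0, 0, 0, -0.1, -1.9, 0.1, 1, 0, 0, 0, -0.1, -2.4, 0.1, 1, 0, 0, 0, -0.1, -2.9, 0.1, 1]
}}

```text
time: 4.9
tool_pos: [0.5895, 0.0174, 0.0352]
ee_rot: [3.133, -0.012, 0.381]
wrist_force: [1.1, -3.0, 16.5]
width: 0.0005
finger_force: 8.3
```

Emit:
{"api": "move_arm", "payload": {
  "deltas": [0, 0, 0, 0, -0.5, 0.1, 1, 0, 0, 0, 0, -1, 0.1, 1, 0, 0, 0, 0, -1.5, 0.1, 1, 0, 0, 0, 0, -2, 0.1, 1, 0, 0, 0, 0, -2.5, 0.1, 1, 0, 0, 0, 0, -3, 0.1, 1]
}}

```text
time: 5.5
tool_pos: [0.5789, 0.0444, 0.0352]
ee_rot: [3.131, -0.013, 0.381]
wrist_force: [0.3, -4.8, 20.0]
width: 0.0002
finger_force: 10.0
```

Emit:
{"api": "move_arm", "payload": {
  "deltas": [0, 0, 0, 0, -0.4, 0, 1, 0, 0, 0, 0, -0.8, 0, 1, 0, 0, 0, 0, -1.2, 0, 1, 0, 0, 0, 0, -1.6, 0, 1, 0, 0, 0, 0, -2, 0, 1, 0, 0, 0, 0, -2.4, 0, 1]
}}

```text
time: 6.1
tool_pos: [0.5699, 0.0669, 0.0351]
ee_rot: [3.132, -0.013, 0.381]
wrist_force: [-0.5, -4.2, 20.9]
width: 0.0005
finger_force: 10.2
```

```bash
python3 go.py .5636 .074 .035; python3 - <<'E'
from h import *
s=snap("wrist");save(s,"w3")
s=snap("top");cv2.imwrite("pics/t3.png",cv2.resize(cv2.cvtColor(s["image"][110:270,130:370],cv2.COLOR_RGB2BGR),None,fx=3,fy=3,interpolation=2))
E
```

```text
6.1 [0.56994978 0.06685518 0.03511624] [ 3.13195242 -0.01263048  0.38057422] [-0.51393249 -4.24157529 20.92631657] 0.0005201320072863182
shift cm [-0.32427019 -0.89925714 -0.00114041] turn [ 0.0096428  -0.01262833 -0.00048665]
```

View pics/t3.png

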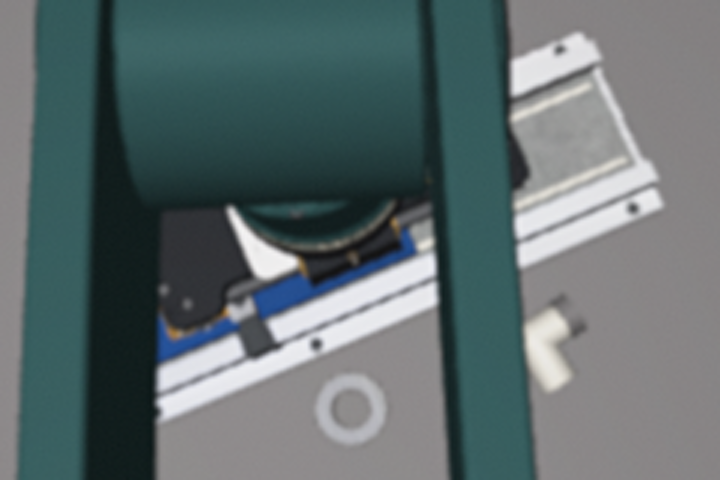

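The top crop shows the blue plate past the gate bar at (250,330), with the arm hiding the stop. Travel is about 102 of 110 mm, so I'll continue until the force along the channel rises.

Emit:
{"api": "move_arm", "payload": {
  "deltas": [0, 0, 0, 0, -0.2, 0, 1, 0, 0, 0, 0, -0.4, 0, 1, 0, 0, 0, 0, -0.6, 0, 1, 0, 0, 0, 0, -0.8, 0, 1, 0, 0, 0, 0, -0.8, 0, 1]
}}

```text
time: 6.7
tool_pos: [0.5669, 0.0747, 0.0351]
ee_rot: [3.133, -0.013, 0.381]
wrist_force: [-0.5, -4.6, 20.6]
width: 0.0006
finger_force: 10.4
```

Emit:
{"api": "move_arm", "payload": {
  "deltas": [0, 0, 0, 0, -0.2, 0, 1, 0, 0, 0, 0, -0.4, 0, 1, 0, 0, 0, 0, -0.6, 0, 1, 0, 0, 0, 0, -0.6, 0, 1]
}}

```text
time: 7.1
tool_pos: [0.5664, 0.076, 0.0351]
ee_rot: [3.124, -0.013, 0.38]
wrist_force: [1.5, -11.9, 17.7]
width: 0.0007
finger_force: 9.1
```

Emit:
{"api": "move_arm", "payload": {
  "deltas": [0, 0, 0, 0, -0.2, 0, 1, 0, 0, 0, 0, -0.2, 0, 1, 0, 0, 0, 0, -0.2, 0, 1]
}}

```text
time: 7.4
tool_pos: [0.5658, 0.0775, 0.0351]
ee_rot: [3.124, -0.013, 0.38]
wrist_force: [3.6, -13.2, 17.9]
width: 0.0005
finger_force: 9.0
```

```bash
python3 - <<'E'
from h import *
s=snap("wrist");save(s,"w4")
E
```

```text
(no output)
```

View pics/w4.png

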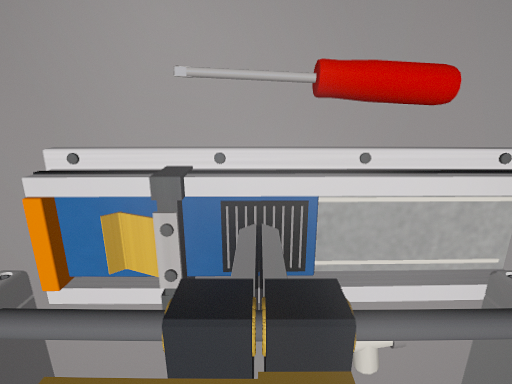

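The plate's nose at x≈60 px meets the orange stop, the leaf lies on top of the shutter, and the fingertip has begun to slip at 13 N. It is home, so I'll lift straight off.

Emit:
{"api": "move_arm", "payload": {
  "deltas": [0, 0, 0, 0, 0, -0.5, 1, 0, 0, 0, 0, 0, -1, 1, 0, 0, 0, 0, 0, -1.6, 1, 0, 0, 0, 0, 0, -3, 1, 0, 0, 0, 0, 0, -5, 1, 0, 0, 0, 0, 0, -8, 1, 0, 0, 0, 0, 0, -11, 1, 0, 0, 0, 0, 0, -12, 1]
}}

```text
time: 8.25
tool_pos: [0.5594, 0.0843, 0.1513]
ee_rot: [3.14, -0.005, 0.381]
wrist_force: [0.1, -0.3, 0.7]
width: 0.0001
finger_force: 0.0
```

```bash
python3 - <<'E'
from h import *
print(robot.get_obs()["tool_pos"],robot.get_obs()["wrist_force"])
s=snap("wrist");save(s,"w5")
E
```

```text
[0.55940851 0.08428692 0.15133736] [ 0.13218631 -0.32137872  0.72998588]
```

View pics/w5.png

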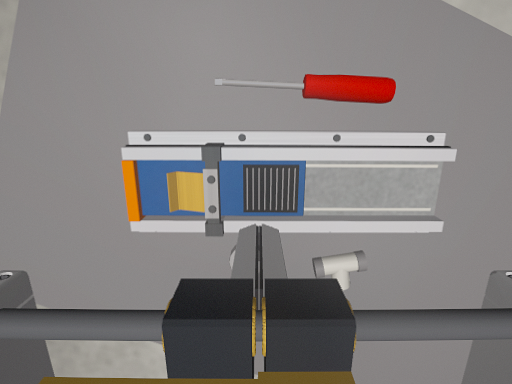

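The shutter sits against the orange stop (x≈138 px), trapped under the gate and leaf, and the tool is clear. I'll hand it in.

```bash
python3 -c "
from bench import robot
print(robot.close_job())"
```

```text
the job is handed in; nothing more can be done
None
```

The shutter is closed against the orange stop and trapped under the gate bar and drag spring; I let go, moved the arm clear, and handed the job in after about 8.3 s of the 38 s allowed (no verdict was returned).

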